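Refit the thermostat knob of a shop cooler and hold it pressed in

TASK

The knob of the cooler's thermostat has come off: pick up the black pointer knob, turn it so that the flat in its bore matches the flat of the brass spindle on the white control box, and push it fully home on the spindle. Then keep hold of the knob and keep it pressed right in against the spindle's spring, and finish in that hold, so that a colleague can tighten the set screw. Leave the thermostat at the setting it is on and do not disturb the drink can, the screwdriver or the round white knob.

Things in the scene. Friction and masses are not known exactly. Their poses are not given: they have to be found in the camera images.
- knob: Loose black pointer knob, about 60 g, lying bore down. Origin: centre of its underside, z up its axis. Skirt 50 mm diameter, 10 mm high; on it a grip bar along x, 18 mm wide in y with parallel sides, x -23 to +24 mm, z 10 to 36 mm. White line on the bar from the axis to its pointed end at +x. Grip the bar's sides; fingertips may rest on the skirt. Brass set screw in the skirt below the pointer.
- knob_pointer (a point): Pointed end of the knob's bar, at its top: 24 mm along +x from the knob's axis and 36 mm above its underside.
- knob_bore (a point): Closed upper end of the knob's D-shaped bore, on its axis, 16 mm above the underside. The bore opens downward, is 11.5 mm in diameter and has its flat on the +x (pointer) side, 2.75 mm from the axis. Same axes as the knob.
- control: White thermostat box fixed on the counter, 148 x 116 mm, 58 mm high, on a 176 x 112 mm steel plate; origin under its centre, z up. On top a round aluminium dial plate, 88 mm diameter with blue bars; the spindle rises in its middle, 14 mm along the box's +x from its centre, from a dark bush nut 4 mm high. Green lamp and red switch at the -x end, under 9 mm high.
- spindle_tip (a point): Top centre of the brass D-spindle, 27 mm above the box top when released. Axes turn with it: z up, +x where its flat (white paint stripe) faces. D: 10 mm diameter, flat 2 mm from the axis, upper 18 mm (tip chamfered); round and black below. Fits the bore with 0.75 mm all round when the knob's x points along this x (within 6 degrees); fully home the knob's underside is 16 mm below this point.
- spindle (a joint): How far the spindle is pressed straight down into the box, in m: 0 released, 0.004 at its stop. A spring pushes it back: 3 N to start moving, 9 N at the stop. The knob sits fully home on the spindle before the spring gives way.
- setting (a joint): Angle of the thermostat's spindle about its vertical axis, rad, growing anticlockwise seen from above; 0 when the flat faces the box's +x. It turns against a friction of about 0.06 N m and stays where it is left. This is the setting, to be left as found.
- setting_mark (a point): White index mark on the small black collar (19 mm diameter, top 6 mm above the box top) round the spindle's foot, 8 mm from the axis on the side to which the flat faces. It turns with the spindle but does not move when the spindle is pressed.
- round_knob: A round white fluted knob of another appliance, 42 mm diameter, 24 mm high, no pointer; leave alone. Origin under its centre.
- can: A full red drink can, 66 mm diameter, 116 mm high, standing; leave alone. Origin under its centre.
- screwdriver: An orange-handled screwdriver lying on the counter, 170 mm long along its x; leave alone.
There are look-alikes about, which are no part of the job. Several things have the shape of the knob; the one meant has the colours described above.

How it is judged:
On the way:
1. the knob sits fully home on the D-spindle (z of knob in the frame of spindle_tip below -0.0135 m and horizontal distance between knob and spindle_tip below 0.003 m and x of knob_pointer in the frame of spindle_tip above 0.018 m), for 0.2 s.
At the end, for the whole second after the job is handed in: Knob fully home on the spindle (underside over 13.5 mm below its tip, axes within 3 mm, pointer over the flat, tilt < 0.1 rad), at rest, held by the fingers (> 2 N), spindle pressed in > 2.5 of 4 mm, setting within 0.35 rad of the start (mark moved < 2.8 mm) (all of step 1 and angle between knob's own z axis and vertical below 0.1 rad and value of joint spindle above 0.0025 m and contact force between the fingers and knob above 2 N and linear speed of knob below 0.02 m/s and distance of setting_mark from where it was at the start of the episode below 0.0028 m); the arm keeps its last pose, push and grip.
It fails at once if the drink can is pushed more than 30 mm or tipped (distance of can from where it was at the start of the episode above 0.03 m or angle between can's own z axis and vertical above 0.4 rad).
It fails at once if the screwdriver is moved more than 30 mm (distance of screwdriver from where it was at the start of the episode above 0.03 m).
It fails at once if the round white knob is moved more than 30 mm (distance of round_knob from where it was at the start of the episode above 0.03 m).
It also fails if it takes over 40 s, if anything falls off the work surface, if the arm or the gripper's body presses on something with over 40 N, if the wrist force passes 120 N, or if a joint passes its speed limit or range.

ROBOT

A 6-joint arm with a two-finger parallel gripper is mounted at the origin on the work surface. World frame = base frame: x ahead of the robot, y to its left, z up, the work surface at z = 0. Lengths are in m, angles in rad, forces in N, time in s.
With the tool pointing down it reaches from about 0.35 to 0.975 m from the base axis. Payload 4.9 kg.
Tool frame: the origin (TCP) lies on the mounting face of the last link; the fingertips stand 173 mm ahead of it and the grasp point (between the pads) lies 155 mm ahead of it; z points along the fingers, y is the direction in which the jaws open and shut (so a half turn about z gives the same grasp; the last joint's range is limited). The gripper opens to 85 mm and grips with 20 to 120 N. Pads are 22 mm wide; open, the fingers measure 114 mm over their backs; the gripper's body (76 mm by 85 mm) begins 54 mm behind the grasp point. The pads swing forward as they close: fully open they stand 13 mm farther back than shut.
Start: joints at [-1.24, 0.053, 1.613, -0, 1.476, -0.119], TCP at [0.272, -0.563, 0.405] pointing down, gripper open.
Joint ranges: [-3.01, 3.01], [-1.01, 2.22], [0.06, 2.58], [-1.02, 4.17], [0.09, 2.62], [-3.14, 3.14]. Speed limits (rad/s): [2.57, 2.57, 3.14, 3.14, 3.14, 3.14].

INTERFACE

Orientations are given as a unit quaternion [w, x, y, z].
In Python, from plant import manip gives the robot as it stands.
- The arm moves only by the tool play_rows, never from a script. Its argument "increments" is a list of rows, each an object with "offset": the shift along the tool's x, y, z in mm, a list of three; "twist": the turn about the tool's z in rad; "grip": the opening, from 0 (shut) to 1 (fully open). In form: [{"offset": [dx, dy, dz], "twist": twist, "grip": grip}, ...]. A call has 1 to 5 rows; each row is the pose to reach, as a shift and turn from the pose commanded when the call began, along the tool's axes at that moment; what a row does not reach only later rows make up. A row lasts 1/12 s, in which the tool goes at most 41.7 mm and 7.16 degrees, less where a joint would pass 70% of its speed; a pose out of reach is approached as far as the arm can. A call with a gripper value outside its range is refused whole. The fingers move at their own pace and stop on an object; the grip force is fixed at half the most. Time passes only in rows, so rows that repeat a pose let the fingers close. It gives the time, the measured TCP pose, the force and the opening at its end, in the units of the state.
- manip.state(): the state, without advancing time (a new reading comes with each control period).
- manip.grab_frame(name): name is "scene" or "side" or "wrist"; returns the picture (480x640x3 uint8, blue, green, red); there is no depth.
- manip.get_calibration(name): a dict with "fx", "fy", "cx", "cy" (pixels), "k1" (the pictures are not rectified: a ray, as slopes to the right and down, at radius r is drawn at 1 + k1 r^2 times it, then the intrinsics apply), "T" (4x4, takes a point from camera to world coordinates). Camera axes: x right, y down, z forward; pixel columns grow to the right and rows downward; lengths in m; the calibration is good to about 2 mm. A picture is of the moment at which its call begins: read the wrist's pose just before it. get_calibration takes no time and is no camera call; for the wrist camera it gives the pose at the moment of the call.
- manip.job_done(): hands the job in, once; it reports no verdict.
Trained networks look in the newest picture that a camera, given by its name, has taken for a name from the list of things; names that differ only in an ending like _2 or _b are one class to them, and where a whole thing is asked for, a point or a joint stands for the part that bears it (a point fixed in the world has none). Each returns a list of dicts, best first, with "p" (0 to 1); they miss things now and then, are a little off and sometimes report something else, mostly with a low value. They report only what shows in the picture. A call takes as long as a camera call. They do not tell look-alikes from the thing itself.
- manip.boxes_of(query, camera): "xyz" ([x, y, z] in m, in the coordinates of the camera as it stood for that picture, good to about 4 mm: the middle of the surface that is visible of it).
- manip.tip_of(query, camera): "xyz" ([x, y, z] in m, in the coordinates of the camera as it stood for that picture, good to about 4 mm: a listed point, or the origin of a listed thing).
The state is a dict: "time": time; "joint_pos": joint angles; "joint_vel": joint speeds; "joint_efforts": joint torques, N m; "tool_pos": TCP position; "tool_rot": TCP orientation; "contact_force": force on the tool from outside, world axes, zero at the start; "ft_torque": the same for the moment, N m; "gripper_width": opening from 0.0 (shut) to 1.0 (fully open).
Only numpy, scipy, OpenCV 4.12 (cv2) and the standard library are available. Lean on these libraries where they do the work, as an engineer would, in place of code of your own. Each camera call takes 0.05 s, during which the arm holds its last target. There are 200 camera calls.

## Working session

There is one attempt and no reset: what is moved stays moved. The work goes in short steps, Python scripts to look and compute and a tool call to move; the robot and the scene stay as the last step left them, time stands still between calls to the robot, and variables do not carry over. Pictures are saved under pics/ and viewed, about 8 in all and at most 12, crops included, and the job is handed in when it is done.

Besides the shell and the picture viewer there is one more tool, called after "Request:" in YAML: its name, and indented under it one key for each argument. play_rows: Moves the arm, as the interface text tells. Its arguments: {"type":"object","properties":{"increments":{"type":"array"}},"required":["increments"]}

```bash
ls; mkdir -p pics; cat > h.py <<'E'
import numpy as np, cv2
from plant import manip
from scipy.spatial.transform import Rotation as R
def cal(n): return manip.get_calibration(n)
def w(c,p): T=np.array(c["T"]); return T[:3,:3]@np.array(p)+T[:3,3]
def proj(c,P):
    T=np.array(c["T"]); p=T[:3,:3].T@(np.array(P)-T[:3,3]); s=p[:2]/p[2]; s=s*(1+c["k1"]*(s@s))
    return np.array([c["fx"]*s[0]+c["cx"],c["fy"]*s[1]+c["cy"]])
def ray(c,uv,z):
    d=np.array([(uv[0]-c["cx"])/c["fx"],(uv[1]-c["cy"])/c["fy"]]); s=d.copy()
    for _ in range(20): s=d/(1+c["k1"]*(s@s))
    T=np.array(c["T"]); v=T[:3,:3]@np.array([s[0],s[1],1]); o=T[:3,3]
    return o+v*(z-o[2])/v[2]
def tool():
    s=manip.state(); q=s["tool_rot"]; return np.array(s["tool_pos"]),R.from_quat([q[1],q[2],q[3],q[0]])
E
python3 - <<'E'
from h import *
for n in ["scene","side","wrist"]:
    c=cal(n); im=manip.grab_frame(n); cv2.imwrite(f"pics/{n}0.png",im)
    print(n,np.round(np.array(c["T"])[:3],3).tolist(),c["fx"],c["k1"])
    for q in ["knob","control","spindle_tip","knob_pointer","can","screwdriver","round_knob"]:
        if n=="wrist" and q in("can","screwdriver"): continue
        for d in manip.tip_of(q,n): 
            P=w(c,d["xyz"]); print(q,round(d["p"],2),np.round(P,3),np.round(proj(c,P)))
p,r=tool(); print(p,r.as_matrix().round(3).tolist(),manip.state()["time"])
E
```

```text
pics
scene [[-0.643, 0.631, -0.434, 0.936], [0.766, 0.521, -0.376, 0.217], [-0.011, -0.574, -0.819, 0.675]] 490.61604894653874 -0.02658646636401761
knob 0.94 [ 0.486 -0.105 -0.001] [350. 202.]
knob 0.89 [ 0.394 -0.12   0.   ] [374. 168.]
knob 0.66 [ 0.578 -0.091  0.   ] [323. 239.]
control 0.83 [ 0.528  0.104 -0.001] [438. 283.]
spindle_tip 0.55 [ 0.7   -0.241  0.   ] [208. 238.]
spindle_tip 0.4 [0.54  0.102 0.082] [442. 259.]
knob_pointer 0.94 [ 0.403 -0.147  0.034] [361. 151.]
knob_pointer 0.87 [ 0.579 -0.069  0.033] [333. 234.]
knob_pointer 0.57 [ 0.514 -0.115  0.039] [336. 194.]
can 0.91 [ 0.765 -0.05  -0.001] [263. 333.]
can 0.2 [0.546 0.103 0.064] [439. 269.]
screwdriver 0.61 [ 0.703 -0.238  0.004] [207. 239.]
round_knob 0.65 [ 0.49  -0.252 -0.004] [287. 166.]
round_knob 0.61 [ 0.489 -0.105  0.015] [349. 197.]
side [[0.983, -0.143, 0.119, 0.507], [-0.186, -0.743, 0.643, -0.626], [-0.003, -0.654, -0.757, 0.762]] 471.31088237067905 -0.12076928254918791
knob 0.85 [ 0.491 -0.109  0.001] [265. 295.]
knob 0.75 [ 0.394 -0.124  0.003] [215. 309.]
knob 0.74 [ 0.581 -0.095  0.001] [310. 283.]
control 0.8 [ 0.529  0.101 -0.   ] [272. 215.]
spindle_tip 0.61 [0.541 0.104 0.087] [274. 185.]
knob_pointer 0.86 [ 0.512 -0.116  0.037] [275. 286.]
knob_pointer 0.76 [ 0.402 -0.143  0.036] [217. 308.]
knob_pointer 0.74 [ 0.583 -0.068  0.038] [309. 260.]
can 0.58 [ 0.757 -0.044 -0.002] [389. 251.]
screwdriver 0.97 [ 0.708 -0.242  0.004] [393. 336.]
round_knob 0.65 [ 0.489 -0.251  0.001] [273. 362.]
wrist [[0.434, -0.87, -0.235, 0.331], [-0.901, -0.419, -0.114, -0.535], [0.001, 0.261, -0.965, 0.375]] 380.33312768137216 -0.0054043036825152865
[ 0.27172214 -0.56281284  0.40469136] [[0.901, 0.435, -0.0], [0.435, -0.901, 0.0], [-0.0, -0.0, -1.0]] 1.1
```

```bash
python3 - <<'E'
import cv2,numpy as np
a=cv2.imread("pics/scene0.png")
b=cv2.resize(a[130:310,270:510],(800,600),interpolation=cv2.INTER_CUBIC); cv2.imwrite("pics/c1.png",b)
E
```

```text
(no output)
```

View pics/scene0.png

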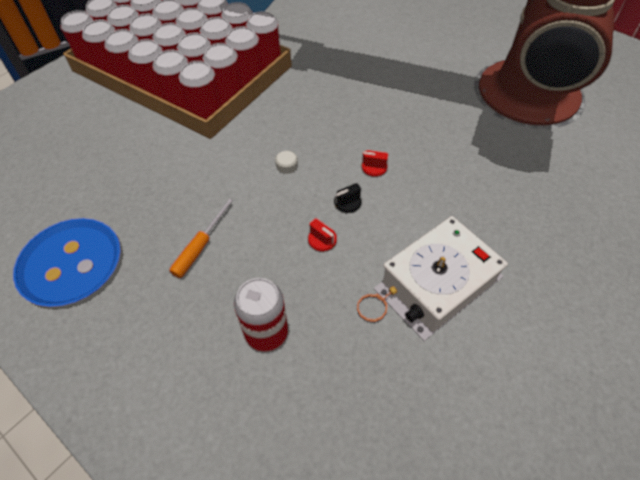

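View pics/c1.png

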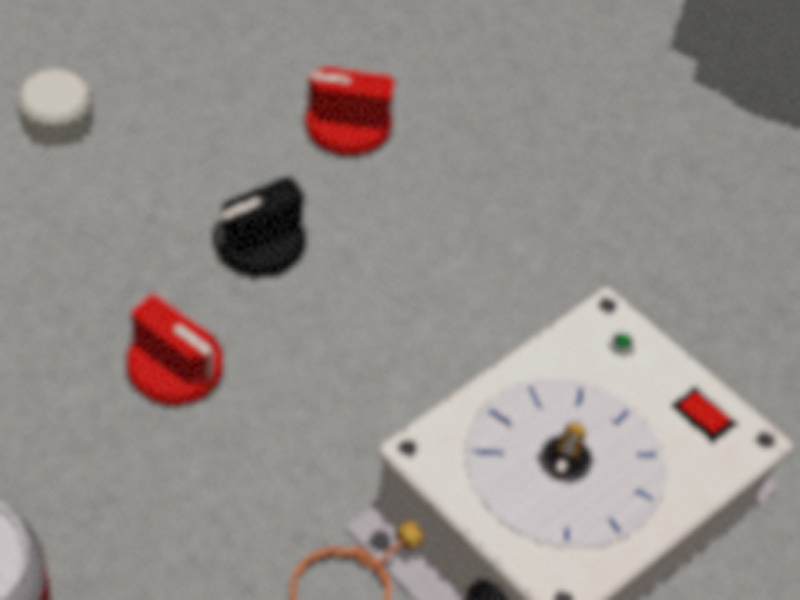

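The knob candidates are red (374,160), black (348,197) and red (322,235). The black one, with a white line, fits the description. It lies at about (0.488,-0.107), and the control box spindle is near (0.54,0.103). I'll move toward them now.

Request:
play_rows:
  increments:
    - {"offset": [32, -26, 4], "twist": 0, "grip": 1}
    - {"offset": [64, -52, 8], "twist": 0, "grip": 1}
    - {"offset": [96, -78, 12], "twist": 0, "grip": 1}
    - {"offset": [128, -104, 16], "twist": 0, "grip": 1}
    - {"offset": [160, -130, 20], "twist": 0, "grip": 1}

```text
time: 1.52
tool_pos: [0.3596, -0.3745, 0.3846]
tool_rot: [0.0, 0.975, 0.223, 0.0]
contact_force: [0.6, -0.8, 1.1]
gripper_width: 1.002
```

```bash
cat >> h.py <<'E'
def to(P,yaw=None):
    "offset mm/twist from the measured pose to world TCP P with tool x at yaw"
    p,r=tool(); M=r.as_matrix(); y=np.arctan2(M[1,0],M[0,0])
    t=0 if yaw is None else -(yaw-y)
    print("off",(M.T@(np.array(P)-p)*1000).round(1),"twist",round(t,3),"yaw now",y.round(3),"tcp",p.round(4),"zaxis",M[:,2].round(3))
E
python3 - <<'E'
from h import *
c=cal("scene"); C=np.array([.541,.103])
m=ray(c,(438.6,269.5),.064); print(m,proj(c,[.541,.103,.064]))
for uv in [(406,275),(452,222),(504,264),(438,308)]: print(uv,ray(c,uv,.058).round(3))
to([.488,-.107,.36]); to([.541,.103,.36]); print(manip.state()["joint_pos"])
E
```

```text
[0.54676427 0.10335535 0.064     ] [440.51784593 266.76207792]
(406, 275) [0.581 0.071 0.058]
(452, 222) [0.455 0.072 0.058]
(504, 264) [0.473 0.172 0.058]
(438, 308) [0.597 0.135 0.058]
off [ 231.8 -185.3   24.6] twist 0 yaw now 0.449 tcp [ 0.3596 -0.3745  0.3846] zaxis [ 0. -0. -1.]
off [ 370.7 -351.5   24.6] twist 0 yaw now 0.449 tcp [ 0.3596 -0.3745  0.3846] zaxis [ 0. -0. -1.]
[-9.49111461e-01 -1.90630378e-01  1.87802644e+00  2.04430907e-04
  1.45382400e+00  1.72681475e-01]
```

Request:
play_rows:
  increments:
    - {"offset": [32, -26, 4], "twist": 0.12, "grip": 1}
    - {"offset": [64, -52, 8], "twist": 0.24, "grip": 1}
    - {"offset": [96, -78, 12], "twist": 0.36, "grip": 1}
    - {"offset": [128, -104, 16], "twist": 0.48, "grip": 1}
    - {"offset": [160, -130, 20], "twist": 0.6, "grip": 1}

```text
time: 1.93
tool_pos: [0.4393, -0.2052, 0.3667]
tool_rot: [0.0, 0.998, -0.057, 0.0]
contact_force: [0.7, -0.4, -0.3]
gripper_width: 0.997
```

```bash
python3 - <<'E'
from h import *
to([.488,-.107,.36],-.36); to([.541,.103,.36],0)
E
```

```text
off [  37.1 -103.1    6.7] twist 0.245 yaw now -0.115 tcp [ 0.4393 -0.2052  0.3667] zaxis [ 0.001 -0.    -1.   ]
off [  65.7 -317.8    6.6] twist -0.115 yaw now -0.115 tcp [ 0.4393 -0.2052  0.3667] zaxis [ 0.001 -0.    -1.   ]
```

Request:
play_rows:
  increments:
    - {"offset": [10, -30, 0], "twist": 0.11, "grip": 1}
    - {"offset": [20, -60, 0], "twist": 0.21, "grip": 1}
    - {"offset": [30, -85, 0], "twist": 0.21, "grip": 1}
    - {"offset": [30, -90, 0], "twist": 0.21, "grip": 1}
    - {"offset": [30, -90, 0], "twist": 0.21, "grip": 1}

```text
time: 2.35
tool_pos: [0.4789, -0.1195, 0.3667]
tool_rot: [0.0, 0.988, -0.157, -0.0]
contact_force: [-0.3, -0.5, 0.2]
gripper_width: 1.0
```

```bash
python3 - <<'E'
from h import *
c=cal("wrist"); im=manip.grab_frame("wrist"); cv2.imwrite("pics/w1.png",im)
for q in ["knob","knob_pointer"]:
    for d in manip.tip_of(q,"wrist"):
        P=w(c,d["xyz"]); print(q,round(d["p"],2),P.round(4),proj(c,P).round())
to([.488,-.107,.36],-.36)
E
```

```text
knob 0.78 [ 0.579  -0.091  -0.0031] [254. 108.]
knob 0.72 [ 0.4897 -0.1123  0.0032] [311. 200.]
knob 0.58 [ 0.3904 -0.1223  0.001 ] [354. 295.]
knob_pointer 0.89 [ 0.5758 -0.0645  0.0324] [215. 121.]
knob_pointer 0.74 [ 0.5119 -0.1171  0.0338] [306. 179.]
knob_pointer 0.66 [ 0.4025 -0.1407  0.038 ] [374. 294.]
off [  4.6 -16.9   6.6] twist 0.04 yaw now -0.32 tcp [ 0.4783 -0.1216  0.3666] zaxis [-0. -0. -1.]
```

View pics/w1.png

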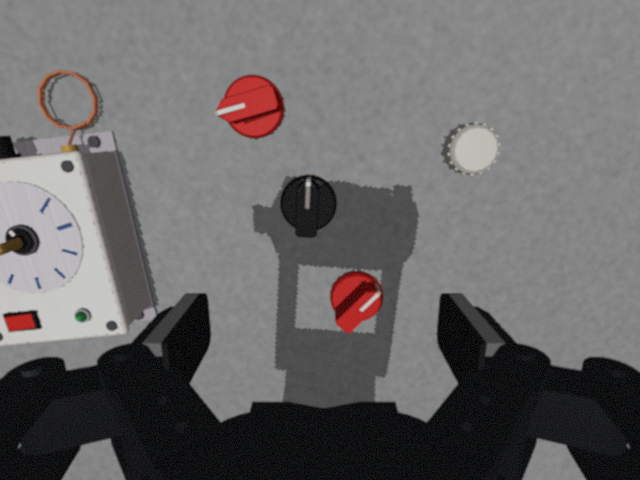

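```bash
python3 - <<'E'
from h import *
c=cal("wrist"); im=cv2.imread("pics/w1.png"); x0,y0=270,165
s=cv2.cvtColor(im[y0:245,x0:345],cv2.COLOR_BGR2GRAY)
wh=np.argwhere(s>150)[:,::-1]; near=wh[np.hypot(wh[:,0]-38,wh[:,1]-30)<25]
top=near[near[:,1]<=near[:,1].min()+1].mean(0)+[x0,y0]; 
L=cv2.fitLine(near.astype(np.float32),cv2.DIST_L2,0,.01,.01).ravel(); print(near.min(0)+[x0,y0],near.max(0)+[x0,y0],L,len(near))
ys=near[:,1]; f=lambda y: np.array([L[2]+L[0]/L[1]*(y-L[3])+x0,y+y0])
A,B=ray(c,f(ys.min()),.036),ray(c,f(ys.max()),.036); d=A-B; print("line",A,B,"yaw",np.arctan2(d[1],d[0]))
sk=[f for f in (281,336)]
for y in (195,200,205):
    r=np.where(s[y-y0]<38)[0]; print(y,r.min()+x0,r.max()+x0)
print(ray(c,((281.5+335.5)/2,203),.01))
E
```

```text
[306 182] [309 186] [ 0.2617112  -0.96514624 37.588234   18.882353  ] 17
line [ 0.50875517 -0.12018676  0.036     ] [ 0.50603884 -0.11834609  0.036     ] yaw -0.5955559647199551
195 282 334
200 281 335
205 281 335
[ 0.48866149 -0.11261009  0.01      ]
```

Request:
play_rows:
  increments:
    - {"offset": [7, -8, 30], "twist": 0.02, "grip": 1}
    - {"offset": [7, -8, 60], "twist": 0.02, "grip": 1}
    - {"offset": [7, -8, 90], "twist": 0.02, "grip": 1}
    - {"offset": [7, -8, 106], "twist": 0.02, "grip": 1}
    - {"offset": [7, -8, 106], "twist": 0.02, "grip": 1}

```text
time: 2.92
tool_pos: [0.4855, -0.116, 0.2557]
tool_rot: [-0.001, 0.985, -0.17, -0.004]
contact_force: [-1.0, 0.2, 0.3]
gripper_width: 1.001
```

Request:
play_rows:
  increments:
    - {"offset": [0, 0, 0], "twist": 0, "grip": 1}
    - {"offset": [0, 0, 0], "twist": 0, "grip": 1}

```text
time: 3.08
tool_pos: [0.4882, -0.1165, 0.2622]
tool_rot: [0.0, 0.986, -0.169, 0.001]
contact_force: [0.3, -0.6, -0.1]
gripper_width: 1.002
```

```bash
python3 - <<'E'
from h import *
c=cal("wrist"); im=manip.grab_frame("wrist"); cv2.imwrite("pics/w2.png",im)
for q in ["knob","knob_pointer"]:
    for d in manip.tip_of(q,"wrist"):
        P=w(c,d["xyz"]); print(q,round(d["p"],2),P.round(4),proj(c,P).round())
to([.489,-.110,.26],-.35)
E
```

```text
knob 0.82 [ 0.4911 -0.1148  0.0033] [318. 239.]
knob 0.76 [ 0.5783 -0.09   -0.0018] [228. 116.]
knob 0.56 [ 0.3897 -0.1184 -0.0045] [371. 365.]
knob_pointer 0.91 [ 0.5109 -0.1176  0.0356] [309. 220.]
knob_pointer 0.9 [ 0.4045 -0.1404  0.0384] [408. 375.]
knob_pointer 0.9 [ 0.5786 -0.0682  0.033 ] [171. 128.]
off [-1.5 -5.9  2.7] twist 0.01 yaw now -0.34 tcp [ 0.4884 -0.1161  0.2627] zaxis [ 0.003 -0.001 -1.   ]
```

View pics/w2.png

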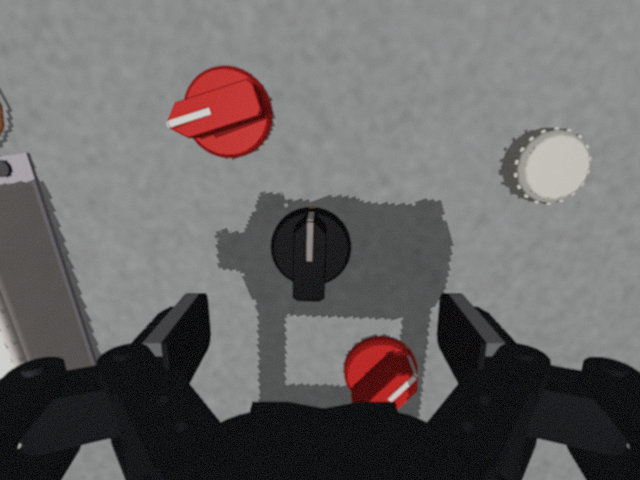

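```bash
python3 - <<'E'
from h import *
c=cal("wrist"); print(c["cx"],c["cy"])
A,B=ray(c,(311,211),.036),ray(c,(309,261),.036); d=A-B; yaw=np.arctan2(d[1],d[0]); print(A,B,yaw)
S=ray(c,(311.5,246),.01); print("skirt",S, "scale", ray(c,(272,246),.01),ray(c,(350.5,246),.01))
to([S[0],S[1],.186],yaw)
E
```

```text
323.3539433614176 235.4835125248046
[ 0.51573311 -0.11978793  0.036     ] [ 0.49000691 -0.10927486  0.036     ] -0.38794271824833904
skirt [ 0.4906073  -0.11012697  0.01      ] scale [ 0.49866992 -0.08736748  0.01      ] [ 0.4826459  -0.13259845  0.01      ]
off [-0.2 -6.3 76.7] twist 0.048 yaw now -0.34 tcp [ 0.4884 -0.1161  0.2627] zaxis [ 0.003 -0.001 -1.   ]
```

Request:
play_rows:
  increments:
    - {"offset": [0, -6, 15], "twist": 0.04, "grip": 1}
    - {"offset": [0, -6, 40], "twist": 0.04, "grip": 1}
    - {"offset": [0, -6, 60], "twist": 0.04, "grip": 1}
    - {"offset": [0, -6, 65], "twist": 0.04, "grip": 1}
    - {"offset": [0, -6, 65], "twist": 0.04, "grip": 1}

```text
time: 3.65
tool_pos: [0.4893, -0.1096, 0.1947]
tool_rot: [-0.0, 0.982, -0.188, -0.001]
contact_force: [-0.1, -0.1, 0.1]
gripper_width: 0.999
```

```bash
python3 - <<'E'
from h import *
c=cal("wrist"); im=manip.grab_frame("wrist"); cv2.imwrite("pics/w3.png",im[:, :])
to([.4906,-.1101,.186],-.385); print(manip.state()["contact_force"])
E
```

```text
off [ 0.7 -0.  10.1] twist 0.006 yaw now -0.379 tcp [ 0.49   -0.1099  0.1961] zaxis [ 0. -0. -1.]
[0.11166811 0.03394257 0.62923589]
```

View pics/w3.png

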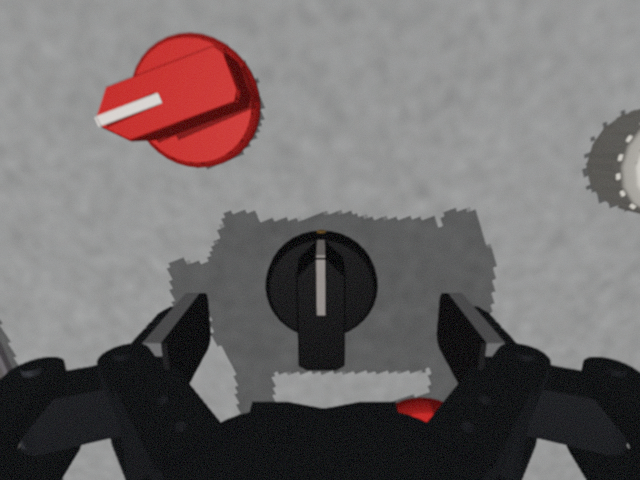

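Request:
play_rows:
  increments:
    - {"offset": [1, 0, 9], "twist": 0, "grip": 1}
    - {"offset": [1, 0, 9], "twist": 0, "grip": 0.6}
    - {"offset": [1, 0, 9], "twist": 0, "grip": 0.3}
    - {"offset": [1, 0, 9], "twist": 0, "grip": 0}
    - {"offset": [1, 0, 9], "twist": 0, "grip": 0}

```text
time: 4.12
tool_pos: [0.4909, -0.1103, 0.1872]
tool_rot: [0.0, 0.982, -0.189, 0.001]
contact_force: [0.4, -0.2, 0.0]
gripper_width: 0.454
```

Request:
play_rows:
  increments:
    - {"offset": [0, 0, 0], "twist": 0, "grip": 0}
    - {"offset": [0, 0, 0], "twist": 0, "grip": 0}
    - {"offset": [0, 0, 0], "twist": 0, "grip": 0}
    - {"offset": [0, 0, 0], "twist": 0, "grip": 0}

```text
time: 4.45
tool_pos: [0.491, -0.1103, 0.1871]
tool_rot: [0.0, 0.982, -0.188, 0.001]
contact_force: [-0.4, -1.2, 3.8]
gripper_width: 0.201
```

```bash
python3 - <<'E'
from h import *
to([.4906,-.1101,.32],-.385)
E
```

```text
off [-3.000e-01 -1.000e-01 -1.329e+02] twist 0.006 yaw now -0.379 tcp [ 0.491  -0.1103  0.1871] zaxis [ 0.001 -0.    -1.   ]
```

Request:
play_rows:
  increments:
    - {"offset": [0, 0, -30], "twist": 0, "grip": 0}
    - {"offset": [0, 0, -65], "twist": 0, "grip": 0}
    - {"offset": [0, 0, -100], "twist": 0, "grip": 0}
    - {"offset": [-15, -26, -125], "twist": -0.08, "grip": 0}
    - {"offset": [-33, -60, -135], "twist": -0.16, "grip": 0}

```text
time: 4.87
tool_pos: [0.4833, -0.0433, 0.3266]
tool_rot: [0.001, 0.994, -0.11, 0.004]
contact_force: [0.4, 0.7, -0.2]
gripper_width: 0.196
```

```bash
python3 - <<'E'
from h import *
to([.465,.103,.32],0); s=manip.state(); print(s["gripper_width"],s["contact_force"])
E
```

```text
off [ -49.8 -138.8    6.1] twist -0.22 yaw now -0.22 tcp [ 0.4833 -0.0433  0.3266] zaxis [ 0.007 -0.002 -1.   ]
0.1961459217660809 [ 0.36140345  0.65504363 -0.21632584]
```

Request:
play_rows:
  increments:
    - {"offset": [-12, -34, 0], "twist": -0.08, "grip": 0}
    - {"offset": [-24, -68, 0], "twist": -0.16, "grip": 0}
    - {"offset": [-36, -102, 0], "twist": -0.22, "grip": 0}
    - {"offset": [-48, -133, 0], "twist": -0.22, "grip": 0}
    - {"offset": [-48, -133, 0], "twist": -0.22, "grip": 0}

```text
time: 5.28
tool_pos: [0.4629, 0.1021, 0.321]
tool_rot: [-0.001, 1.0, 0.003, -0.001]
contact_force: [0.6, -0.1, -0.9]
gripper_width: 0.196
```

Request:
play_rows:
  increments:
    - {"offset": [0, 0, 0], "twist": 0, "grip": 0}
    - {"offset": [0, 0, 0], "twist": 0, "grip": 0}

```text
time: 5.45
tool_pos: [0.4642, 0.0979, 0.3211]
tool_rot: [0.0, 1.0, 0.001, -0.0]
contact_force: [0.2, 0.2, -0.7]
gripper_width: 0.199
```

```bash
python3 - <<'E'
from h import *
c=cal("wrist"); im=manip.grab_frame("wrist"); cv2.imwrite("pics/w4.png",im)
for q in ["spindle_tip","setting_mark","control"]:
    for d in manip.tip_of(q,"wrist"):
        P=w(c,d["xyz"]); print(q,round(d["p"],2),P.round(4),proj(c,P).round())
to([.541,.103,.28],0)
E
```

```text
spindle_tip 0.84 [0.5358 0.1054 0.0881] [307. 120.]
setting_mark 0.77 [0.5504 0.0984 0.0686] [321.  94.]
control 0.83 [ 0.5237  0.1047 -0.0034] [313. 141.]
off [76.5 -6.2 41.4] twist -0.001 yaw now -0.001 tcp [0.4645 0.0969 0.3214] zaxis [-0. -0. -1.]
```

View pics/w4.png

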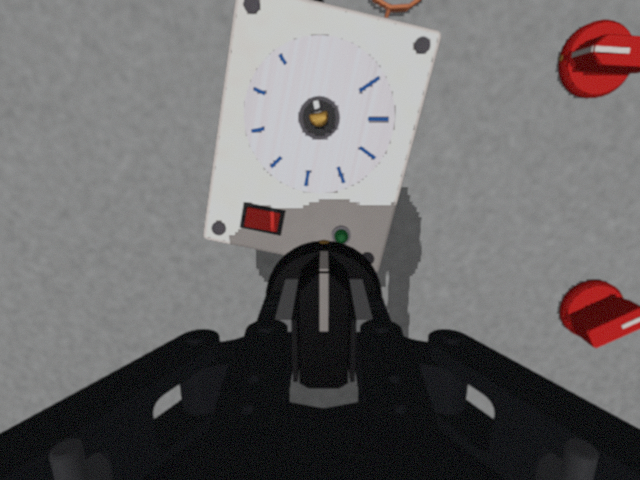

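```bash
python3 - <<'E'
import cv2
a=cv2.imread("pics/w4.png")
cv2.imwrite("pics/c4.png",cv2.resize(a[88:148,280:360],(800,600),interpolation=cv2.INTER_CUBIC))
E
```

```text
(no output)
```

View pics/c4.png

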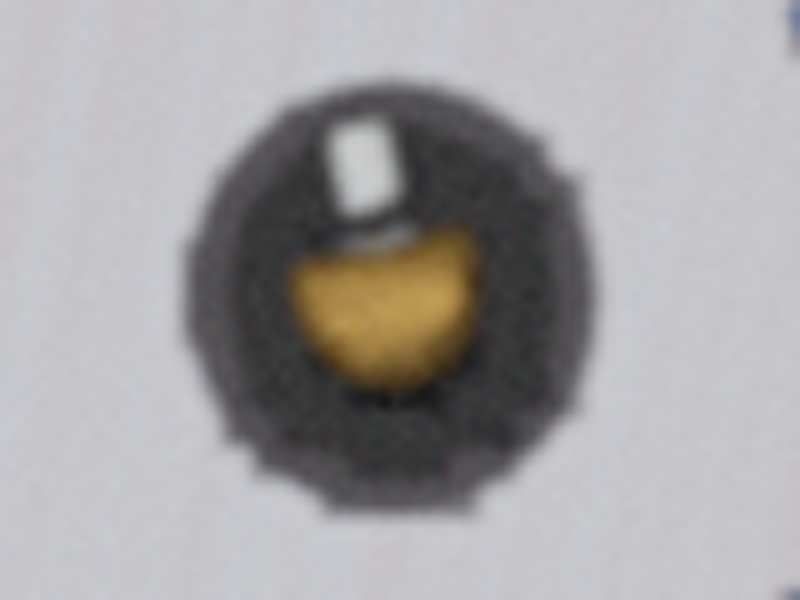

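```bash
python3 - <<'E'
from h import *
c=cal("wrist"); p,r=tool(); M=r.as_matrix()
T=ray(c,(318.5,117.5),.085); C=ray(c,(319.6,117.5),.064); K=ray(c,(316.5,104.8),.064)
print("tip",T,"collar",C,"mark",K,np.hypot(*(K-C)[:2]),np.arctan2(*(K-C)[1::-1]))
a,b=ray(c,(280+29,88+26.8),.085),ray(c,(280+47.8,88+23.5),.085); d=a-b; print("flat edge yaw",np.arctan2(d[1],d[0])-np.pi/2,np.hypot(*d[:2]))
for dx in (-.003,0,.003):
    f=lambda x,z: proj(c,p+M@np.array([x+dx,0,.187-z])).round(1)
    print(dx,"skirt front bot/top",f(.025,0),f(.025,.01),"pointer top",f(.024,.036),"axis top",f(0,.036),"bar back top",f(-.023,.036))
a=cv2.imread("pics/w4.png")
col=a[235:400,322:326].mean((1,2)).round().astype(int); print([(235+i,v) for i,v in enumerate(col) if i<45 or 80<i<165][::1])
E
```

```text
tip [0.53777321 0.0984631  0.085     ] collar [0.53855121 0.09807027 0.064     ] mark [0.54544736 0.0997982  0.064     ] 0.0071093326407635216 0.24550928966233312
flat edge yaw 0.16393747473129805 0.00987324393781448
-0.003 skirt front bot/top [321.5 238.2] [321.4 244.8] pointer top [321.1 269.5] axis top [321.2 333.3] bar back top [321.3 389. ]
0 skirt front bot/top [321.5 231.4] [321.4 237.6] pointer top [321.  261.1] axis top [321.2 325.6] bar back top [321.3 382. ]
0.003 skirt front bot/top [321.5 224.5] [321.3 230.4] pointer top [321.  252.6] axis top [321.2 317.9] bar back top [321.3 374.9]
[(235, np.int64(134)), (236, np.int64(134)), (237, np.int64(136)), (238, np.int64(131)), (239, np.int64(115)), (240, np.int64(76)), (241, np.int64(56)), (242, np.int64(57)), (243, np.int64(46)), (244, np.int64(21)), (245, np.int64(9)), (246, np.int64(7)), (247, np.int64(9)), (248, np.int64(13)), (249, np.int64(15)), (250, np.int64(35)), (251, np.int64(64)), (252, np.int64(77)), (253, np.int64(79)), (254, np.int64(82)), (255, np.int64(80)), (256, np.int64(78)), (257, np.int64(80)), (258, np.i
[... 1538 characters left out ...]
4(16)), (367, np.int64(19)), (368, np.int64(17)), (369, np.int64(13)), (370, np.int64(16)), (371, np.int64(16)), (372, np.int64(16)), (373, np.int64(13)), (374, np.int64(21)), (375, np.int64(15)), (376, np.int64(14)), (377, np.int64(22)), (378, np.int64(13)), (379, np.int64(19)), (380, np.int64(18)), (381, np.int64(15)), (382, np.int64(13)), (383, np.int64(19)), (384, np.int64(12)), (385, np.int64(17)), (386, np.int64(16)), (387, np.int64(29)), (388, np.int64(52)), (389, np.int64(71)), (390, np.int64(77)), (391, np.int64(77)), (392, np.int64(79)), (393, np.int64(78)), (394, np.int64(79)), (395, np.int64(78)), (396, np.int64(78)), (397, np.int64(78)), (398, np.int64(77)), (399, np.int64(77))]
```

Request:
play_rows:
  increments:
    - {"offset": [13, 4, 18], "twist": -0.1, "grip": 0}
    - {"offset": [26, 7, 36], "twist": -0.2, "grip": 0}
    - {"offset": [26, 7, 36], "twist": -0.2, "grip": 0}
    - {"offset": [26, 7, 36], "twist": -0.2, "grip": 0}
    - {"offset": [26, 7, 36], "twist": -0.2, "grip": 0}

```text
time: 6.07
tool_pos: [0.4903, 0.0906, 0.286]
tool_rot: [-0.0, 0.995, 0.099, -0.0]
contact_force: [0.0, 0.6, -0.8]
gripper_width: 0.2
```

Request:
play_rows:
  increments:
    - {"offset": [0, 0, 0], "twist": 0, "grip": 0}
    - {"offset": [0, 0, 0], "twist": 0, "grip": 0}
    - {"offset": [0, 0, 0], "twist": 0, "grip": 0}

```text
time: 6.32
tool_pos: [0.4903, 0.0911, 0.2866]
tool_rot: [0.0, 0.995, 0.1, 0.001]
contact_force: [-0.2, 0.3, -0.6]
gripper_width: 0.196
```

```bash
python3 - <<'E'
from h import *
c=cal("wrist"); p,r=tool(); M=r.as_matrix(); im=manip.grab_frame("wrist"); cv2.imwrite("pics/w5.png",im)
print(p,tool()[0],np.arctan2(M[1,0],M[0,0]))
np.savez("w5.npz",T=c["T"],p=p,M=M)
for q,v in dict(sp=[.540,.0995,.085],co=[.540,.0995,.064]).items(): print(q,proj(c,v))
T=np.array(c["T"]); print("cam in tool",(M.T@(T[:3,3]-p)).round(4),(M.T@T[:3,:3]).round(3).tolist())
cv2.imwrite("pics/c5.png",cv2.resize(im[90:390,220:420],(533,800),interpolation=cv2.INTER_CUBIC)[:600] if 0 else cv2.resize(im[100:280,205:445],(800,600),interpolation=cv2.INTER_CUBIC))
E
```

```text
[0.49030067 0.09113755 0.28659001] [0.4902851  0.09115674 0.28642528] 0.20032971130642618
sp [325.38441387 168.53719437]
co [325.12056401 164.79678526]
cam in tool [0.0654 0.0006 0.0299] [[-0.001, -0.965, -0.261], [1.0, -0.001, 0.001], [-0.001, -0.261, 0.965]]
```

View pics/c5.png

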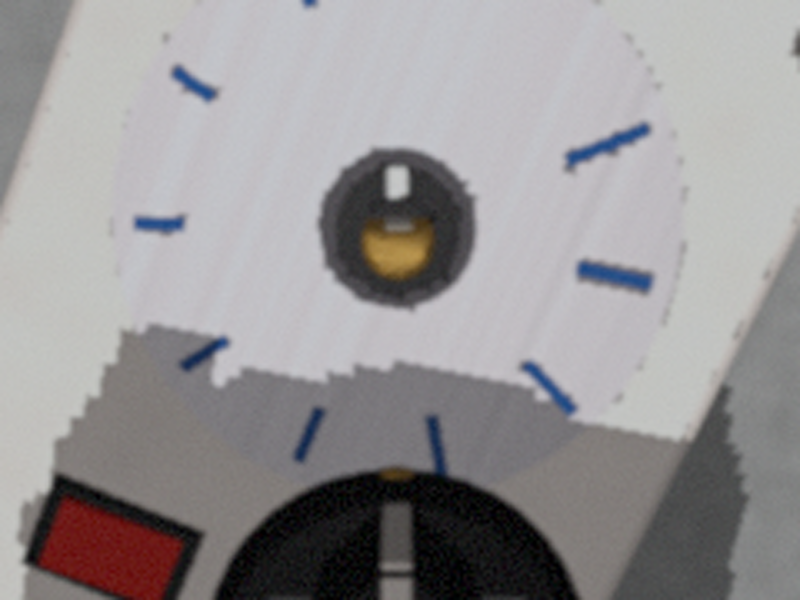

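```bash
python3 - <<'E'
from h import *
from scipy.optimize import least_squares
c=cal("wrist"); z=np.load("w5.npz"); p,M=z["p"],z["M"]; c["T"]=z["T"]
im=cv2.GaussianBlur(cv2.cvtColor(cv2.imread("pics/w5.png"),cv2.COLOR_BGR2GRAY),(3,3),0).astype(float)
# front outline: first row (downward) going below half level
pts=[]
for u in list(range(275,317))+list(range(332,374)):
    col=im[215:300,u]; k=np.where(col<50)[0]
    if len(k): 
        k=k[0]; pts.append((u,215+k-(50-col[k])/max(col[k-1]-col[k],1)))
pts=np.array(pts); print(pts[::8].round(1).tolist())
th=np.linspace(-np.pi/2,np.pi/2,181)
def outline(dx,dy,h,rad=.025):
    Q=np.array([proj(c,p+M@np.array([dx+rad*np.cos(t),dy+rad*np.sin(t),h])) for t in th]); return Q
def res(v,h): 
    Q=outline(v[0],v[1],h); return np.interp(pts[:,0],Q[:,0],Q[:,1])-pts[:,1]
for h in (.187,.184,.180,.177):
    s=least_squares(res,[-.002,0],args=(h,),diff_step=1e-3,x_scale=[1e-3,1e-3]); print(h,s.x.round(5),np.sqrt((s.fun**2).mean()).round(2))
S=ray(c,(324.4,172.9),.085); print("tip in tool",M.T@(S-p),S)
L=ray(c,(324,331.5),p[2]-.151); B=ray(c,(324,387.5),p[2]-.151); print("axis from line",M.T@(L-p),"back",M.T@(B-p))
print("rows",[ (v,im[v,322:326].mean().round()) for v in range(326,336)])
E
```

```text
[[275.0, 266.5], [283.0, 257.0], [291.0, 250.5], [299.0, 246.0], [307.0, 243.2], [315.0, 241.5], [338.0, 241.7], [346.0, 245.3], [354.0, 249.2], [362.0, 255.3], [370.0, 264.4]]
0.187 [-0.00417  0.00056] 2.38
0.184 [-0.00343  0.00053] 2.42
0.18 [-0.00243  0.0005 ] 2.51
0.177 [-0.00167  0.00048] 2.59
tip in tool [0.04809878 0.00120054 0.20167137] [0.53801903 0.09954601 0.085     ]
axis from line [-0.00245223  0.00089018  0.15099634] back [-0.0254744   0.00088795  0.15095769]
rows [(326, np.float64(120.0)), (327, np.float64(120.0)), (328, np.float64(120.0)), (329, np.float64(118.0)), (330, np.float64(106.0)), (331, np.float64(78.0)), (332, np.float64(45.0)), (333, np.float64(23.0)), (334, np.float64(16.0)), (335, np.float64(14.0))]
```

Request:
play_rows:
  increments:
    - {"offset": [25, 0, 0], "twist": 0, "grip": 0}
    - {"offset": [50.5, 0.3, 0], "twist": 0, "grip": 0}
    - {"offset": [50.5, 0.3, 0], "twist": 0, "grip": 0}
    - {"offset": [50.5, 0.3, 0], "twist": 0, "grip": 0}
    - {"offset": [50.5, 0.3, 0], "twist": 0, "grip": 0}

```text
time: 6.78
tool_pos: [0.5395, 0.1009, 0.2855]
tool_rot: [0.0, 0.995, 0.1, -0.0]
contact_force: [0.2, 0.2, -1.5]
gripper_width: 0.196
```

Request:
play_rows:
  increments:
    - {"offset": [0, 0, 0], "twist": 0, "grip": 0}
    - {"offset": [0, 0, 0], "twist": 0, "grip": 0}
    - {"offset": [0, 0, 0], "twist": 0, "grip": 0}

```text
time: 7.03
tool_pos: [0.5393, 0.1008, 0.2857]
tool_rot: [0.0, 0.995, 0.1, -0.0]
contact_force: [0.6, 0.2, -0.9]
gripper_width: 0.192
```

```bash
python3 - <<'E'
from h import *
z=np.load("w5.npz"); P=z["p"]+z["M"]@np.array([.0505,.0003,0]); to(P,.2); to([P[0],P[1],.256],.2)
s=manip.grab_frame("scene"); d=manip.grab_frame("side"); cv2.imwrite("pics/s5.png",s); cv2.imwrite("pics/d5.png",d)
a=cv2.resize(s[215:315,380:500],(480,400),interpolation=cv2.INTER_CUBIC)
b=cv2.resize(d[140:240,214:294+40][:, :80],(320,400),interpolation=cv2.INTER_CUBIC)
cv2.imwrite("pics/c6.png",np.hstack([a,b])); print(manip.state()["contact_force"])
E
```

```text
off [ 0.6 -0.  -1. ] twist 0.001 yaw now 0.201 tcp [0.5393 0.1008 0.2857] zaxis [-0. -0. -1.]
off [ 0.6 -0.  29.7] twist 0.001 yaw now 0.201 tcp [0.5393 0.1008 0.2857] zaxis [-0. -0. -1.]
[ 0.0055207   0.91129167 -0.48760642]
```

View pics/c6.png

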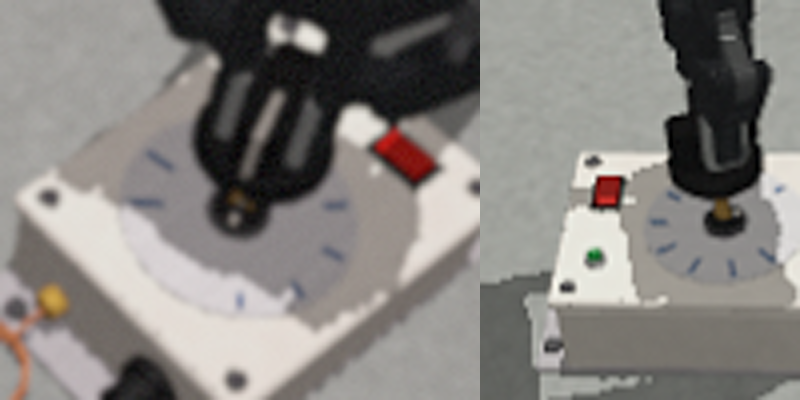

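```bash
python3 - <<'E'
from h import *
c=cal("side"); th=np.linspace(0,2*np.pi,200)
K=np.array([.5393,.1008])
for off in (0,.003):
    k=K+[off,0]; u=np.array([proj(c,[k[0]+.025*np.cos(t),k[1]+.025*np.sin(t),.0985+h]) for h in(0,.01) for t in th])
    tip=np.array([proj(c,[K[0]+.005*np.cos(t),K[1]+.005*np.sin(t),zz]) for t in th for zz in(.085,)])
    co=np.array([proj(c,[K[0]+.0095*np.cos(t),K[1]+.0095*np.sin(t),.064]) for t in th])
    f=lambda a:(a[:,0].min().round(2),a[:,0].max().round(2),a[:,1].max().round(2)); print(off,"skirt",f(u),"tip",f(tip),"collar",f(co))
g=cv2.cvtColor(cv2.imread("pics/d5.png"),cv2.COLOR_BGR2GRAY).astype(int)
for v in (178,180,182,184,186): print(v,g[v,256:288].tolist())
for v in (194,195,196): print(v,g[v,264:286].tolist())
E
```

```text
0 skirt (np.float64(260.63), np.float64(285.25), np.float64(190.37)) tip (np.float64(271.31), np.float64(276.09), np.float64(188.43)) collar (np.float64(270.01), np.float64(278.95), np.float64(197.14))
0.003 skirt (np.float64(262.09), np.float64(286.68), np.float64(190.17)) tip (np.float64(271.31), np.float64(276.09), np.float64(188.43)) collar (np.float64(270.01), np.float64(278.95), np.float64(197.14))
178 [198, 198, 199, 200, 191, 84, 13, 18, 18, 12, 17, 12, 14, 43, 79, 87, 61, 21, 25, 28, 30, 27, 24, 41, 55, 39, 13, 12, 96, 176, 202, 199]
180 [226, 212, 215, 206, 136, 4, 11, 13, 15, 14, 16, 14, 14, 24, 66, 92, 77, 30, 26, 35, 46, 49, 48, 57, 38, 19, 15, 8, 101, 198, 229, 225]
182 [146, 149, 151, 153, 141, 56, 14, 18, 16, 13, 14, 15, 15, 15, 28, 58, 75, 71, 57, 40, 28, 15, 17, 20, 17, 20, 15, 5, 87, 193, 228, 225]
184 [152, 152, 151, 153, 148, 108, 7, 12, 19, 20, 22, 21, 19, 20, 22, 20, 16, 20, 18, 19, 22, 24, 18, 20, 16, 14, 9, 60, 181, 220, 215, 217]
186 [151, 151, 152, 152, 151, 143, 103, 42, 10, 16, 16, 21, 20, 19, 24, 23, 22, 24, 23, 19, 19, 15, 15, 13, 6, 33, 89, 126, 186, 217, 215, 207]
194 [141, 142, 142, 142, 145, 125, 50, 18, 25, 47, 65, 62, 45, 34, 38, 27, 81, 127, 144, 142, 141, 141]
195 [141, 141, 141, 141, 143, 123, 36, 25, 15, 20, 26, 22, 12, 14, 15, 28, 79, 126, 143, 141, 141, 140]
196 [140, 140, 140, 140, 142, 126, 65, 34, 20, 17, 19, 18, 20, 20, 33, 38, 98, 138, 140, 140, 140, 140]
```

Request:
play_rows:
  increments:
    - {"offset": [1.2, 0, 5], "twist": 0, "grip": 0}
    - {"offset": [1.2, 0, 10], "twist": 0, "grip": 0}
    - {"offset": [1.2, 0, 13], "twist": 0, "grip": 0}
    - {"offset": [1.2, 0, 15], "twist": 0, "grip": 0}
    - {"offset": [1.2, 0, 16], "twist": 0, "grip": 0}

```text
time: 7.55
tool_pos: [0.5408, 0.1011, 0.2687]
tool_rot: [-0.0, 0.995, 0.1, -0.001]
contact_force: [-0.9, -0.7, -1.3]
gripper_width: 0.197
```

Request:
play_rows:
  increments:
    - {"offset": [0, 0, 1], "twist": 0, "grip": 0}
    - {"offset": [0, 0, 1], "twist": 0, "grip": 0}

```text
time: 7.72
tool_pos: [0.541, 0.1011, 0.2683]
tool_rot: [-0.0, 0.995, 0.1, -0.0]
contact_force: [0.6, 0.3, -1.9]
gripper_width: 0.196
```

Request:
play_rows:
  increments:
    - {"offset": [0, 0, 1.5], "twist": 0, "grip": 0}
    - {"offset": [0, 0, 3], "twist": 0, "grip": 0}
    - {"offset": [0, 0, 3], "twist": 0, "grip": 0}

```text
time: 7.97
tool_pos: [0.541, 0.1011, 0.2653]
tool_rot: [-0.0, 0.995, 0.1, -0.0]
contact_force: [-1.2, -0.0, -1.5]
gripper_width: 0.192
```

Request:
play_rows:
  increments:
    - {"offset": [0, 0, 1.5], "twist": 0, "grip": 0}
    - {"offset": [0, 0, 3], "twist": 0, "grip": 0}
    - {"offset": [0, 0, 3], "twist": 0, "grip": 0}

```text
time: 8.22
tool_pos: [0.5409, 0.1011, 0.2622]
tool_rot: [-0.0, 0.995, 0.1, -0.0]
contact_force: [0.4, 0.3, -2.0]
gripper_width: 0.197
```

Request:
play_rows:
  increments:
    - {"offset": [0, 0, 1.5], "twist": 0, "grip": 0}
    - {"offset": [0, 0, 3], "twist": 0, "grip": 0}
    - {"offset": [0, 0, 4], "twist": 0, "grip": 0}

```text
time: 8.47
tool_pos: [0.541, 0.1011, 0.2583]
tool_rot: [-0.0, 0.995, 0.1, -0.0]
contact_force: [-0.3, 0.4, -1.0]
gripper_width: 0.195
```

Request:
play_rows:
  increments:
    - {"offset": [0, 0, 1], "twist": 0, "grip": 0}
    - {"offset": [0, 0, 2], "twist": 0, "grip": 0}
    - {"offset": [0, 0, 2], "twist": 0, "grip": 0}

```text
time: 8.72
tool_pos: [0.5409, 0.1011, 0.2563]
tool_rot: [0.0, 0.995, 0.1, -0.0]
contact_force: [-0.7, 0.5, -0.8]
gripper_width: 0.196
```

Request:
play_rows:
  increments:
    - {"offset": [0, 0, 1], "twist": 0, "grip": 0}
    - {"offset": [0, 0, 1.5], "twist": 0, "grip": 0}
    - {"offset": [0, 0, 1.5], "twist": 0, "grip": 0}

```text
time: 8.97
tool_pos: [0.5411, 0.1011, 0.2555]
tool_rot: [0.0, 0.995, 0.1, 0.0]
contact_force: [-1.1, -0.4, 2.6]
gripper_width: 0.198
```

Request:
play_rows:
  increments:
    - {"offset": [0, 0, 1], "twist": 0, "grip": 0}
    - {"offset": [0, 0, 2], "twist": 0, "grip": 0}
    - {"offset": [0, 0, 2], "twist": 0, "grip": 0}

```text
time: 9.22
tool_pos: [0.5413, 0.1011, 0.2536]
tool_rot: [0.0, 0.995, 0.1, 0.0]
contact_force: [-1.9, 0.9, 5.9]
gripper_width: 0.196
```

Request:
play_rows:
  increments:
    - {"offset": [0, 0, 1], "twist": 0, "grip": 0}
    - {"offset": [0, 0, 1.5], "twist": 0, "grip": 0}
    - {"offset": [0, 0, 1.5], "twist": 0, "grip": 0}

```text
time: 9.47
tool_pos: [0.5413, 0.1011, 0.2524]
tool_rot: [0.0, 0.995, 0.1, 0.0]
contact_force: [-3.2, -0.2, 6.4]
gripper_width: 0.195
```

Request:
play_rows:
  increments:
    - {"offset": [-0.4, 0, 1], "twist": 0, "grip": 0}
    - {"offset": [-0.4, 0, 1], "twist": 0, "grip": 0}
    - {"offset": [-0.4, 0, 1], "twist": 0, "grip": 0}

```text
time: 9.72
tool_pos: [0.5412, 0.1011, 0.2519]
tool_rot: [-0.0, 0.995, 0.1, 0.001]
contact_force: [-2.6, 0.3, 7.8]
gripper_width: 0.193
```

Request:
play_rows:
  increments:
    - {"offset": [0, 0, 1], "twist": 0, "grip": 0}
    - {"offset": [0, 0, 1], "twist": 0, "grip": 0}
    - {"offset": [0, 0, 1], "twist": 0, "grip": 0}

```text
time: 9.97
tool_pos: [0.5413, 0.1011, 0.2517]
tool_rot: [0.0, 0.995, 0.1, 0.001]
contact_force: [-4.8, -0.4, 11.3]
gripper_width: 0.195
```

```bash
python3 - <<'E'
from h import *
im=manip.grab_frame("wrist"); d=manip.grab_frame("side"); 
cv2.imwrite("pics/c7.png",np.hstack([cv2.resize(im[180:400,220:430],(420,440)),cv2.resize(d[145:245,229:309],(352,440),interpolation=cv2.INTER_CUBIC)]))
s=manip.state(); print(s["contact_force"],s["ft_torque"],s["gripper_width"],s["time"]); to([.541,.101,.252],.2)
c=cal("side"); print([proj(c,[.5405,.1005-.025,z]).round(1) for z in(.065,.069,.075)])
E
```

```text
[-4.91561382 -0.47525067 11.46563024] [-0.05410806  0.87134714 -0.02201203] 0.19130264763947186 10.0667
off [-0.3  0.  -0.3] twist 0.001 yaw now 0.201 tcp [0.5413 0.1011 0.2517] zaxis [ 0.001  0.    -1.   ]
[array([276.5, 201.9]), array([276.3, 200.5]), array([276.1, 198.5])]
```

View pics/c7.png

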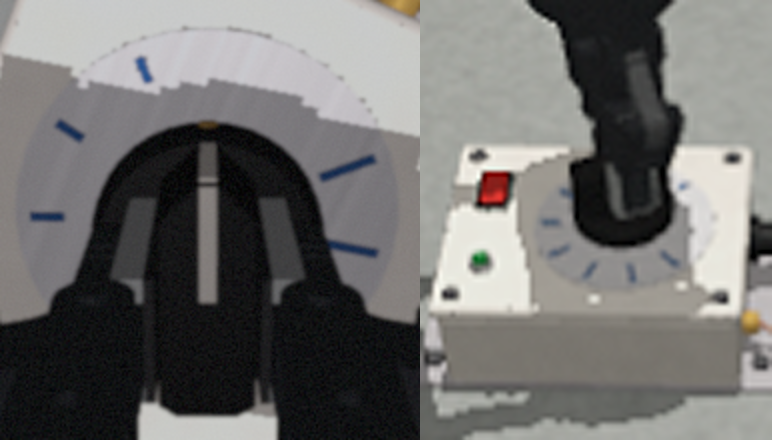

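Both views show the knob down on the dial plate and straight in the grip. The side view puts the skirt's lower edge near row 201, against an expected 202 for the pressed position. I'm handing in now.

```bash
python3 -c "
from plant import manip
print(manip.job_done()); s=manip.state(); print(s['time'],s['tool_pos'],s['contact_force'],s['gripper_width'])"
```

```text
the job is handed in; nothing more can be done
None
the job is handed in; nothing more can be done
```

The black pointer knob is on the spindle, turned to match the flat, and I handed the job in with the arm still holding it pressed in. No verdict comes back, so this rests on my own checks, taken about 10 s into the 40 s allowed.

**Seating:** The knob slid down the spindle without resistance. Force first rose at a TCP height of 0.2555 m, about where full home was expected (0.256 m).

**Pressed in:** It then went down about 3.8 mm against the spring and stopped at about 11.5 N upward force, which suggests the spindle is at its stop.

**Grip and alignment:** The gripper opening held at about 0.19, as expected on the bar. The wrist view showed the knob straight in the grip, at the same 0.20 rad as the flat before insertion.

**Not confirmed:**
- **Setting mark:** It is hidden under the knob, so I could not see directly that the setting stayed put. The twist measured at the wrist was only about 0.02 N m, under the 0.06 N m friction.
- **Side force:** About 5 N of sideways force remains along -x. It did not ease when I shifted the knob 0.4 mm.
- **Position disagreement:** Before insertion the wrist and side cameras disagreed by 1–2 mm on the knob's position along its bar. I moved it 0.6 mm past the wrist estimate, and it went on cleanly.
- **Other objects:** I planned the moves to stay clear of the can, screwdriver and round knob, but did not measure their positions again at the end.

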